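Tap a hair-tie post into its taper base

TASK

Lift the wooden hair-tie post out of the grey toothbrush stand, set its tapered foot loosely in the socket of the round white base and let go of it. Then tap or press it straight down from above until the taper grips firmly and the post is locked upright; do it gently, for too hard a push splits the socket. Leave the other things as they are.

Things in the scene. Friction and masses are not known exactly. Their poses are not given: they have to be found in the camera images.
- post_grip (a point): Grip point of the wooden post: on the axis of its plain round rod (20 mm diameter, 52 mm long), z up along the post. It is 88 mm above the tip, 40 mm above the collar's underside, 28 mm below the flat top. The post is 116 mm long, about 60 g, and starts upright, hanging by its collar in the toothbrush stand. Grip it here at any yaw; let go slowly, it is light.
- post_collar (a point): Centre of the underside of the post's collar (38 mm diameter, 6 mm thick), z up along the post. Below it is the tapered shank, 48 mm long, 27 mm in diameter at the collar and 13 mm at the tip. Above it the rod, then a flat top disc 28 mm in diameter and 10 mm thick, its top 68 mm above this point.
- stand_hole (a point): Mouth of the wide hole (about 30 mm diameter, 56 mm deep) in the top of the grey ceramic toothbrush stand where the post starts, 74 mm above the table, z up. The stand is a block 52 x 120 x 74 mm, 0.6 kg, not fastened, with two narrower holes beside this one. Lift the post straight up at least 52 mm to clear it.
- mouth (a point): Centre of the socket's mouth in the white base, level with the rim's top face, 64 mm above the table, z up. The opening is 32 mm wide; inside, at a depth that differs from start to start, four stiffly sprung plastic jaws form a taper that fits the shank. Set down with 3 to 5 N, the shank stops with the collar somewhere between 7 and 24 mm above the rim and stands by itself, loose, perhaps leaning.
- base: The round white ceramic base that holds the socket, fixed, 100 mm across and 64 mm high; origin at its underside centre. Pushed from above, the post sinks a few mm, resistance rising evenly with depth from nothing, and stays where left. A push of 14 to 19 N locks it for good, at whatever depth that is; over 22 N may split the socket. The collar stays clear of the rim.
There are look-alikes about, which are no part of the job. Leave any green look-alike of the base alone.

How it is judged:
By the outcome, as a careful person would: the job done as asked, in the order asked, and still so for the second after the job is handed in, with the robot touching nothing.
It also fails if it takes over 56 s, if anything falls off the work surface, if the arm or the gripper's body presses on something with over 40 N, if the wrist force passes 120 N, or if a joint passes its speed limit or range.

ROBOT

A 7-joint arm with a two-finger parallel gripper is mounted at the origin on the work surface. World frame = base frame: x ahead of the robot, y to its left, z up, the work surface at z = 0. Lengths are in m, angles in rad, forces in N, time in s.
With the tool pointing down it reaches from about 0.4 to 0.925 m from the base axis. Payload 5.6 kg.
Tool frame: the origin (TCP) lies at the very end of the fingers, on their centre line; the grasp point (between the pads) lies 19 mm behind it; z points along the fingers, x is the direction in which the jaws open and shut, and the axes are right-handed (so a half turn about z gives the same grasp; the last joint's range is limited). The gripper opens to 85 mm and grips with 20 to 120 N. Pads are 22 mm wide; open, the fingers measure 114 mm over their backs; the gripper's body (76 mm by 85 mm) begins 54 mm behind the grasp point. The pads swing forward as they close: fully open they stand 13 mm farther back than shut.
Start: joints at [1.252, 0.468, -0.012, 1.603, 0.006, 1.071, -0.056], TCP at [0.177, -0.625, 0.231] pointing down, gripper open.
Joint ranges: [-2.53, 2.53], [-0.31, 2.02], [-1.57, 1.55], [0.28, 2.44], [-1.29, 4.43], [0.15, 1.84], [-2.92, 2.92]. Speed limits (rad/s): [2.57, 2.57, 3.14, 3.14, 3.14, 3.14, 3.14].

INTERFACE

Orientations are given as a rotation vector (axis times angle).
In Python, from rig import readout, viewer, robot gives the robot as it stands.
- The arm moves only by the tool move_arm, never from a script. Its argument "targets" is a list of rows, each a list of 4 numbers: the shift along the tool's x, y, z in m, then the turn about the tool's z in rad. In form: [[dx, dy, dz, twist], ...]. A call has 1 to 12 rows; each row is the pose to reach, as a shift and turn from the pose measured when the call began, along the tool's axes at that moment; what a row does not reach only later rows make up. A row lasts 1/8 s, in which the tool goes at most 62.5 mm and 10.7 degrees, less where a joint would pass 70% of its speed; a pose out of reach is approached as far as the arm can. A call with a gripper value outside its range is refused whole. "jaw" is the opening in per cent of the stroke, from 0 (shut) to 100 (fully open), set as the call begins (left out, the last holds). The fingers move at their own pace and stop on an object; the grip force is fixed at half the most. Time passes only in rows, so rows that repeat a pose let the fingers close. It gives the time, the measured TCP pose, the force and the opening at its end, in the units of the state.
- readout.get_obs(): the state, without advancing time (a new reading comes with each control period).
- viewer.read_camera(name): name is "scene" or "top" or "wrist"; returns a dict with "frame" (480x640x3 uint8, red, green, blue), "fx", "fy", "cx", "cy" (pixels), "pose" (4x4, takes a point from camera to world coordinates). Camera axes: x right, y down, z forward; pixel columns grow to the right and rows downward; lengths in m; the calibration is good to about 2 mm. The wrist camera is an equidistant fisheye: a pixel r from the principal point sees the ray r / f radians off the axis. A picture is of the moment at which its call begins. There is no depth.
- robot.close_job(): hands the job in, once; it reports no verdict.
Trained networks look in the newest picture that a camera, given by its name, has taken for a name from the list of things; names that differ only in an ending like _2 or _b are one class to them, and where a whole thing is asked for, a point or a joint stands for the part that bears it (a point fixed in the world has none). Each returns a list of dicts, best first, with "p" (0 to 1); they miss things now and then, are a little off and sometimes report something else, mostly with a low value. They report only what shows in the picture. A call takes as long as a camera call. They do not tell look-alikes from the thing itself.
- viewer.regions_of(label, camera): "region" (480x640 bool, what is visible of it) and "at" ([row, column] in pixels, amid what is visible of it).
The state is a dict: "clock": time; "joint_positions": joint angles; "qd": joint speeds; "joint_efforts": joint torques, N m; "eef_pos": TCP position; "tcp_rot": TCP orientation; "wrist_force": force on the tool from outside, world axes, zero at the start; "wrist_torque": the same for the moment, N m; "gripper_width": finger opening in m.
Only numpy, scipy, OpenCV 4.12 (cv2) and the standard library are available. Lean on these libraries where they do the work, as an engineer would, in place of code of your own. Each camera call takes 0.05 s, during which the arm holds its last target.

## Working session

There is one attempt and no reset: what is moved stays moved. The work goes in short steps, Python scripts to look and compute and a tool call to move; the robot and the scene stay as the last step left them, time stands still between calls to the robot, and variables do not carry over. Pictures are saved under pics/ and viewed, and the job is handed in when it is done.

Besides the shell and the picture viewer there is one more tool, called after "Call:" as a command line: name --pt "numbers of a row" for each row, then --argument value for the rest. move_arm: Moves the arm, as the interface text tells. Its arguments: {"type":"object","properties":{"targets":{"type":"array","items":{"type":"array","items":{"type":"number"}}},"jaw":{"type":"number"}},"required":["targets"]}

```bash
ls; mkdir -p pics; python3 - <<'E'
from rig import readout, viewer, robot
import cv2
o=readout.get_obs()
for k,v in o.items(): print(k,v)
for c in ["scene","top","wrist"]:
    d=viewer.read_camera(c)
    cv2.imwrite(f"pics/{c}0.png",d["frame"][:,:,::-1])
    print(c,d["fx"],d["fy"],d["cx"],d["cy"]);print(d["pose"].round(3))
    for l in ["post_grip","stand_hole","base","mouth"]:
        for r in viewer.regions_of(l,c): print(l,c,round(r["p"],2),r["at"],r["region"].sum())
E
```

```text
pics
clock 0.0
joint_positions [ 1.25198723  0.46841451 -0.01160944  1.60361578  0.00599674  1.07141265
 -0.05627908]
qd [ 6.34466722e-04 -4.79704961e-04 -2.21146255e-04 -2.36586595e-05
  9.14446313e-04  9.07819465e-04 -1.10999397e-03]
joint_efforts [-1.58746589e-04 -5.32380152e+01  2.14310613e-02 -2.51298273e+01
  1.14662331e-02  7.86967110e-03  9.66545798e-06]
eef_pos [ 0.17679767 -0.62491161  0.23031736]
tcp_rot [-2.50489570e+00  1.89442134e+00  2.38278468e-03]
wrist_force [-0.64359185 -0.07640371  0.36005866]
wrist_torque [-0.0128282  -0.05216209 -0.03139259]
gripper_width 0.08535635014657131
scene 518.9235068939244 518.9235068939244 322.11420948017417 232.25970993005254
[[-5.200e-01  7.000e-01 -4.890e-01  1.064e+00]
 [ 8.540e-01  4.270e-01 -2.960e-01  3.230e-01]
 [ 1.000e-03 -5.720e-01 -8.200e-01  9.250e-01]
 [ 0.000e+00  0.000e+00  0.000e+00  1.000e+00]]
post_grip scene 0.81 [169.2, 212.1] 374
stand_hole scene 0.96 [197.0, 226.6] 1812
base scene 0.87 [343.8, 314.5] 2539
base scene 0.8 [233.7, 402.4] 2034
base scene 0.71 [360.2, 437.2] 2706
base scene 0.67 [297.0, 379.5] 2214
mo
[... 171 characters left out ...]
730156180422 325.61260950741286 244.3285095742097
[[-0.022 -0.998  0.054  0.528]
 [-1.     0.023  0.018  0.016]
 [-0.019 -0.054 -0.998  0.95 ]
 [ 0.     0.     0.     1.   ]]
post_grip top 0.75 [251.2, 489.0] 497
stand_hole top 0.85 [244.2, 458.6] 1699
base top 0.97 [162.3, 281.6] 2065
base top 0.65 [320.2, 272.2] 2088
base top 0.62 [241.2, 253.3] 2016
base top 0.55 [206.8, 176.1] 2260
mouth top 0.88 [210.9, 177.2] 2283
mouth top 0.77 [241.5, 253.9] 2159
mouth top 0.76 [321.9, 270.0] 2068
wrist 371.64829954431775 371.64829954431775 318.02994051522944 243.25348973135021
[[ 0.273 -0.913 -0.303  0.255]
 [-0.962 -0.259 -0.087 -0.604]
 [ 0.001  0.316 -0.949  0.374]
 [ 0.     0.     0.     1.   ]]
```

View pics/scene0.png

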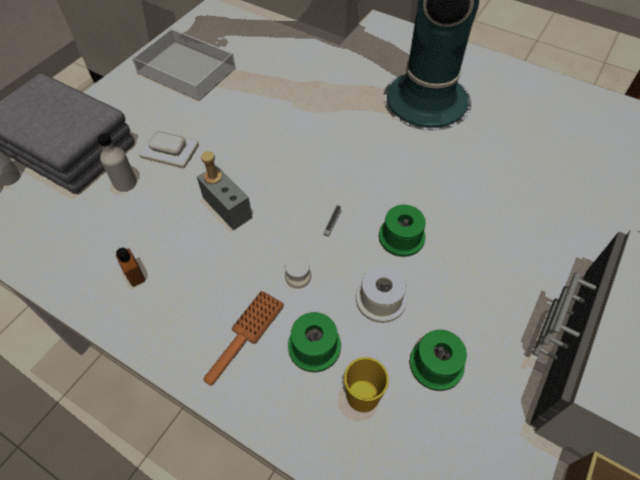

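View pics/top0.png

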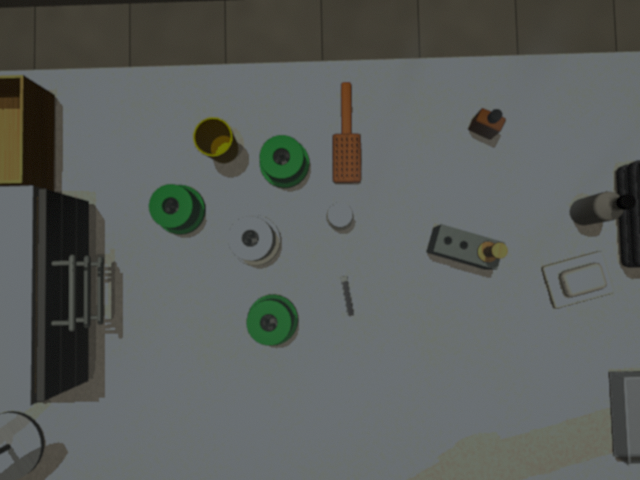

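View pics/wrist0.png

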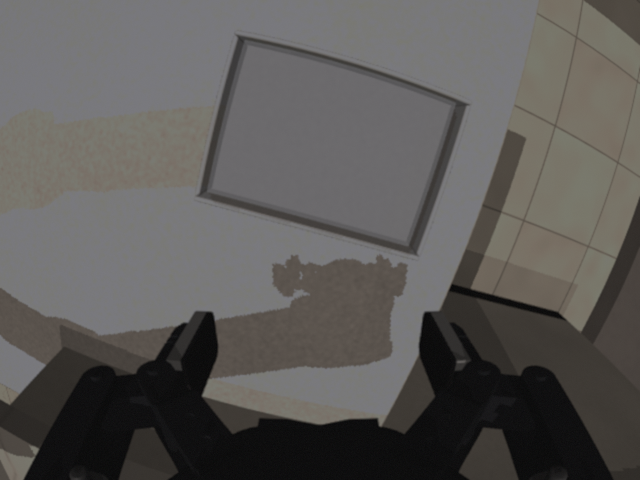

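Candidates for the base are the white one at scene (381,293) / top (251,239), and green look-alikes at scene (404,230), (315,340), (438,358), which I'll leave. The only post is at scene (210,165) / top (490,251), in the grey stand. I'll check both in close crops.

```bash
python3 - <<'E'
import cv2, numpy as np
s=cv2.imread("pics/scene0.png");t=cv2.imread("pics/top0.png")
def c(im,x,y,h): return cv2.resize(im[y-h:y+h,x-h:x+h],(400,300) if 0 else (380,290*380//380),interpolation=cv2.INTER_CUBIC) if 0 else cv2.resize(im[y-h:y+h,x-h:x+h],(300,300),interpolation=cv2.INTER_CUBIC)
a=np.hstack([c(s,220,185,50),c(s,381,293,50)]);b=np.hstack([c(t,465,248,50),c(t,252,240,50)])
o=np.vstack([a,b]); o=np.clip(o*1.5,0,255).astype(np.uint8)
cv2.imwrite("pics/crop0.png",o)
E
```

```text
(no output)
```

View pics/crop0.png

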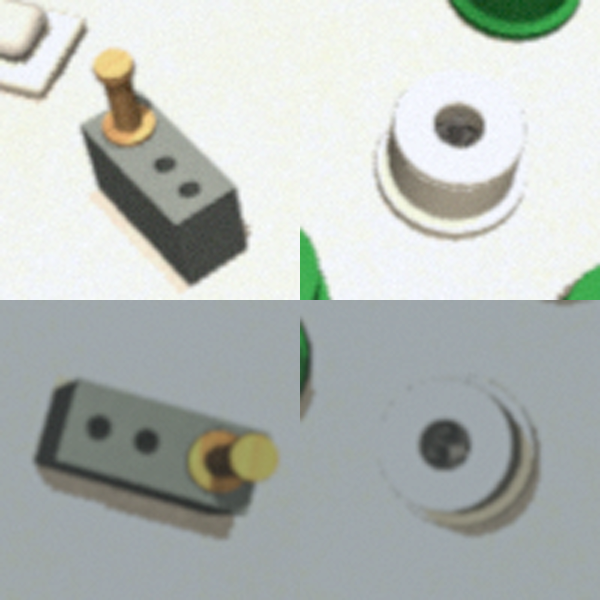

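The crops confirm both: the wooden post has its disc at scene (208,157) / top (500,250) and its collar at scene (213,176) / top (487,252). The white base's mouth is at scene (384,285) / top (250,238).

```bash
cat > h.py <<'E'
import numpy as np, cv2
from scipy.spatial.transform import Rotation as R
def ray(d,uv):
    u=np.asarray(uv,float); p=d["pose"]
    v=np.array([(u[0]-d["cx"])/d["fx"],(u[1]-d["cy"])/d["fy"],1.])
    if d.get("fish"):
        r=np.hypot(v[0],v[1]); v=np.array([*(v[:2]/max(r,1e-9)*np.sin(r)),np.cos(r)])
    v=p[:3,:3]@v; return p[:3,3],v/np.linalg.norm(v)
def proj(d,X):
    p=d["pose"]; c=p[:3,:3].T@(np.asarray(X)-p[:3,3])
    if d.get("fish"):
        rr=np.hypot(c[0],c[1]); th=np.arctan2(rr,c[2]); return np.array([d["cx"]+d["fx"]*th*c[0]/rr,d["cy"]+d["fy"]*th*c[1]/rr])
    return np.array([d["cx"]+d["fx"]*c[0]/c[2],d["cy"]+d["fy"]*c[1]/c[2]])
def tri(rs):
    A=0;b=0
    for o,v in rs:
        M=np.eye(3)-np.outer(v,v);A=A+M;b=b+M@o
    X=np.linalg.solve(A,b); return X,[np.linalg.norm(np.cross(X-o,v)) for o,v in rs]
def atz(r,z): o,v=r; return o+v*(z-o[2])/v[2]
def cam(n):
    from rig import viewer
    d=viewer.read_camera(n); d["fish"]=n=="wrist"; return d
def totool(obs,X):
    return R.from_rotvec(obs["tcp_rot"]).as_matrix().T@(np.asarray(X)-obs["eef_pos"])
E
python3 - <<'E'
from h import *
from rig import readout
s=cam("scene");t=cam("top")
for n,a,b in [("disc top",(208,157),(499.7,250.3)),("collar top",(213,176.3),(487,251.7)),("mouth",(384,284.7),(250,238.3)),
 ("hole2",(170+165/3,135+164/3),(415+146/3,198+141/3)),("hole3",(170+190/3,135+190/3),(415+98/3,198+128/3))]:
    X,e=tri([ray(s,a),ray(t,b)]); print(n,X.round(4),np.round(e,4))
o=readout.get_obs(); print(R.from_rotvec(o["tcp_rot"]).as_matrix().round(3))
print(proj(s,o["eef_pos"]))
E
```

```text
disc top [ 0.5545 -0.2626  0.1359] [0.0015 0.0015]
collar top [ 0.555  -0.2608  0.0768] [0.0006 0.0006]
mouth [0.5908 0.1737 0.0602] [0.0005 0.0005]
hole2 [ 0.5681 -0.2202  0.0711] [0.0011 0.0011]
hole3 [ 0.5769 -0.1917  0.0695] [0.0011 0.0011]
[[ 0.272 -0.962 -0.   ]
 [-0.962 -0.272 -0.   ]
 [ 0.     0.    -1.   ]]
[180.49211475 -22.19458374]
```

```bash
python3 - <<'E'
from h import *
from rig import readout
o=readout.get_obs(); print(totool(o,[0.555,-0.261,0.215]))
E
```

```text
[-0.24777384 -0.46299339  0.01626453]
```

Call:
move_arm --pt "-0.015 -0.028 0 0" --pt "-0.04 -0.075 0 0" --pt "-0.068 -0.127 0 0" --pt "-0.096 -0.18 0 0" --pt "-0.124 -0.232 0.005 0" --pt "-0.152 -0.284 0.01 0" --pt "-0.18 -0.336 0.015 0" --pt "-0.207 -0.386 0.016 0" --pt "-0.228 -0.425 0.016 0" --pt "-0.242 -0.451 0.016 0" --pt "-0.248 -0.463 0.016 0" --pt "-0.248 -0.463 0.016 0" --jaw 100

```text
clock: 2.35
eef_pos: [0.5551, -0.2606, 0.2152]
tcp_rot: [2.506, -1.894, -0.0]
wrist_force: [-0.4, 0.5, 0.2]
gripper_width: 0.0854
```

```bash
python3 - <<'E'
from h import *
from rig import readout,viewer
o=readout.get_obs(); print(o["eef_pos"],o["wrist_force"],o["joint_positions"])
d=cam("wrist"); cv2.imwrite("pics/w1.png",d["frame"][:,:,::-1])
for X in [(0.5545,-.2626,.142),(.555,-.261,.080)]: print(proj(d,X))
for l in ["post_grip","stand_hole"]:
  for r in viewer.regions_of(l,"wrist"): print(l,r["p"],r["at"])
E
```

```text
[ 0.55505619 -0.26063707  0.21516807] [-0.43609928  0.53959986  0.21348193] [ 0.52711677  0.43350663 -0.18774244  1.70294788  0.09276517  1.01399181
 -0.98690268]
[318.86441561 258.6536104 ]
[316.84724963 229.29852405]
post_grip 0.67 [240.2, 319.3]
stand_hole 0.69 [191.1, 272.4]
```

View pics/w1.png

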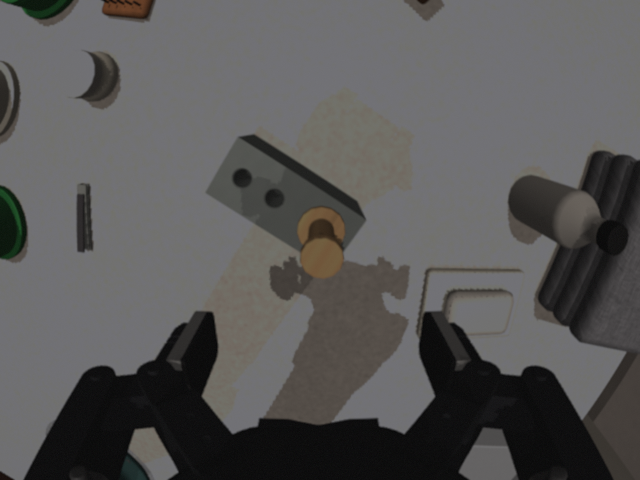

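Wrist view: the disc is at (322,257), the collar at (322,228), both about 4 px right of prediction, so I'll compute the small correction.

```bash
python3 - <<'E'
from h import *
from rig import readout
o=readout.get_obs();d=cam("wrist");t=cam("top");s=cam("scene")
for n,uw,us,ut,z in [("disc",(322,257),(208,157),(499.7,250.3),.142),("collar",(322,228),(213,176.3),(487,251.7),.08)]:
    rw=ray(d,uw); X=atz(rw,z); print(n,"wrist@z",X.round(4),totool(o,X).round(4))
    X,e=tri([rw,ray(t,ut),ray(s,us)]); print("  3view",X.round(4),totool(o,X).round(4),np.round(e,4))
    X=atz(ray(t,ut),z); print("  top@z",X.round(4)); print("  scene@z",atz(ray(s,us),z).round(4))
E
```

```text
disc wrist@z [ 0.5548 -0.2661  0.142 ] [ 0.0037 -0.      0.0732]
  3view [ 0.5531 -0.2651  0.1335] [0.0022 0.0012 0.0817] [0.0024 0.0022 0.0021]
  top@z [ 0.5551 -0.2619  0.142 ]
  scene@z [ 0.558  -0.2565  0.142 ]
collar wrist@z [ 0.5558 -0.2666  0.08  ] [ 0.0044 -0.0009  0.1352]
  3view [ 0.5537 -0.2646  0.072 ] [0.0019 0.0005 0.1432] [0.0027 0.0023 0.002 ]
  top@z [ 0.5551 -0.2603  0.08  ]
  scene@z [ 0.5567 -0.258   0.08  ]
```

Call:
move_arm --pt "0.0025 0 0.02 0" --pt "0.0025 0 0.045 0" --pt "0.0025 0 0.07 0" --pt "0.0025 0 0.095 0" --pt "0.0025 0 0.112 0" --pt "0.0025 0 0.119 0" --pt "0.0025 0 0.119 0" --jaw 100

```text
clock: 3.52
eef_pos: [0.5547, -0.2645, 0.096]
tcp_rot: [2.503, -1.897, -0.001]
wrist_force: [0.8, -0.1, -0.2]
gripper_width: 0.0852
```

```bash
python3 - <<'E'
from h import *
from rig import readout,viewer
o=readout.get_obs(); print(o["eef_pos"],o["wrist_force"])
d=cam("wrist"); cv2.imwrite("pics/w2.png",d["frame"][:,:,::-1])
d=cam("scene"); cv2.imwrite("pics/s2.png",cv2.resize(d["frame"][60:300,80:400,::-1],(640,480)))
E
```

```text
[ 0.55472386 -0.26451293  0.0960301 ] [ 0.82164432 -0.05791293 -0.20157994]
```

View pics/w2.png

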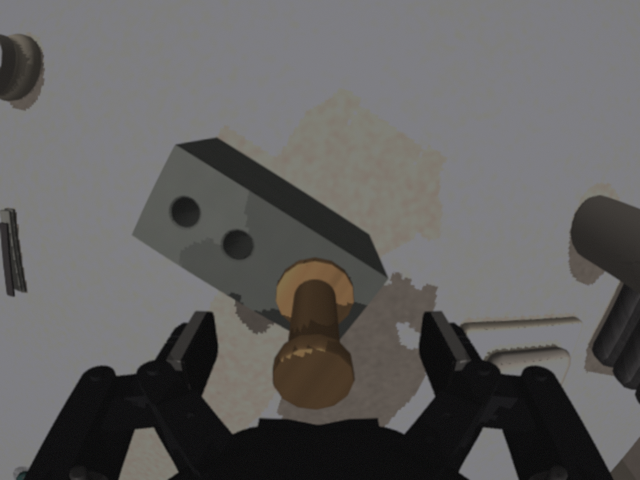

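View pics/s2.png

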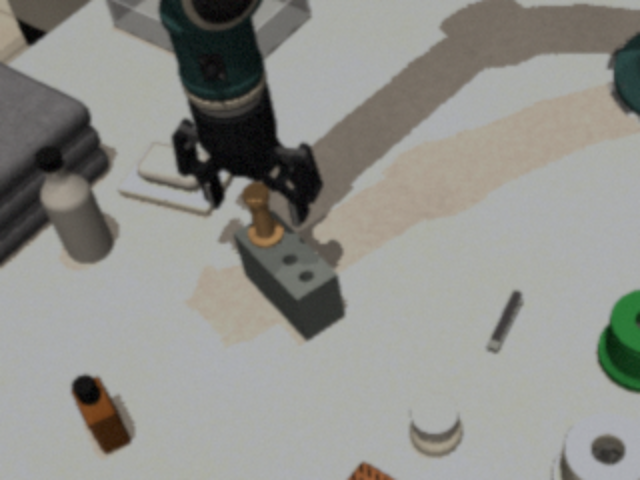

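Wrist view: the rod is centred between the open pads (rod at about (316,320)), and the scene view agrees. Next I close the jaws.

Call:
move_arm --pt "0 0 0 0" --pt "0 0 0 0" --pt "0 0 0 0" --pt "0 0 0 0" --pt "0 0 0 0" --pt "0 0 0 0" --pt "0 0 0 0" --pt "0 0 0 0" --jaw 0

```text
clock: 4.62
eef_pos: [0.5556, -0.2652, 0.0972]
tcp_rot: [2.503, -1.898, 0.004]
wrist_force: [1.0, -1.5, 1.2]
gripper_width: 0.0235
```

Call:
move_arm --pt "0 0 0 0" --pt "0 0 0 0" --pt "0 0 0 0" --jaw 0

```text
clock: 5.0
eef_pos: [0.5557, -0.2652, 0.0973]
tcp_rot: [2.503, -1.898, 0.004]
wrist_force: [0.5, -1.8, 1.2]
gripper_width: 0.0234
```

```bash
python3 - <<'E'
from h import *
from rig import readout,viewer
o=readout.get_obs(); print(o["eef_pos"],o["wrist_force"],o["wrist_torque"])
d=cam("wrist"); cv2.imwrite("pics/w3.png",d["frame"][:,:,::-1])
E
```

```text
[ 0.5556978  -0.26516036  0.0972523 ] [ 0.52018416 -1.80016709  1.18494163] [-0.35562937 -0.27424268 -0.06727735]
```

View pics/w3.png

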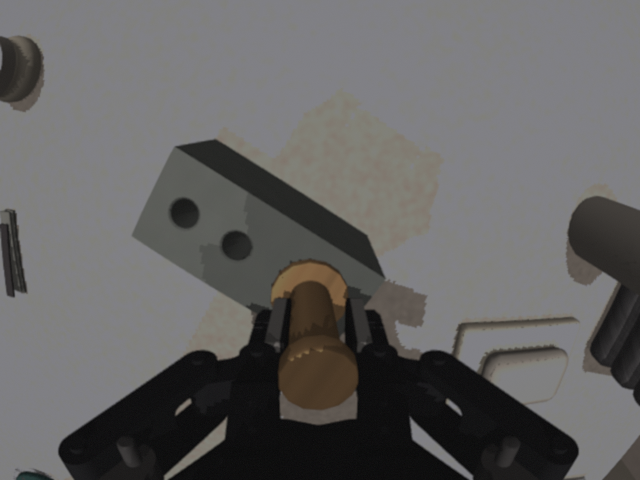

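The width of 23.4 mm and a slight tilt (disc col 318, collar col 309) suggest the pads' upper edges are catching the 28 mm disc. I'll reopen, go about 9 mm lower and regrip.

Call:
move_arm --pt "0 0 0 0" --pt "0 0 0 0" --pt "0 0 0 0" --pt "0 0 0.0 0" --pt "0 0 0.003 0" --pt "0 0 0.006 0" --pt "0 0 0.009 0" --pt "0 0 0.009 0" --jaw 55

```text
clock: 6.05
eef_pos: [0.5555, -0.2651, 0.0879]
tcp_rot: [2.503, -1.898, 0.003]
wrist_force: [-1.3, -0.0, -0.4]
gripper_width: 0.0468
```

```bash
python3 - <<'E'
from h import *
from rig import readout,viewer
o=readout.get_obs(); print(o["eef_pos"],o["wrist_force"],o["wrist_torque"])
d=cam("wrist"); cv2.imwrite("pics/w4.png",d["frame"][:,:,::-1])
E
```

```text
[ 0.55550453 -0.26505571  0.08788457] [-1.31232959 -0.01694732 -0.41282578] [ 0.01971687 -0.00968037 -0.02761912]
```

View pics/w4.png

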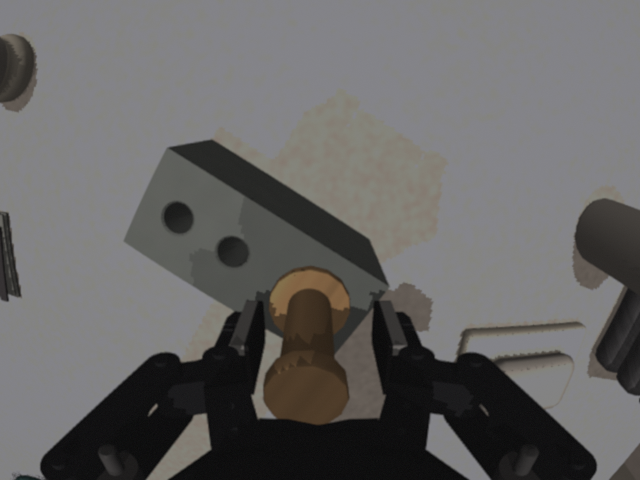

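```bash
python3 - <<'E'
from h import *
from rig import readout,viewer
o=readout.get_obs(); d=cam("wrist"); M=R.from_rotvec(o["tcp_rot"]).as_matrix()
for p in [(0,0,0),(0,0,-.019),(0,0,-.054),(0,0,.008)]:
    print(p,proj(d,o["eef_pos"]+M@np.array(p)).round(1))
E
```

```text
(0, 0, 0) [315.4 315.4]
(0, 0, -0.019) [315.2 338.9]
(0, 0, -0.054) [314.5 398.2]
(0, 0, 0.008) [315.5 306.8]
```

Wrist view: the disc top is at (306,392) and the collar at (310,296), while the tool axis projects to col 315. I'll shift −2.5 mm in x and −2 mm in y, then close.

Call:
move_arm --pt "-0.0025 -0.002 0 0" --pt "-0.0025 -0.002 0 0" --pt "-0.0025 -0.002 0 0" --jaw 40

```text
clock: 6.52
eef_pos: [0.5571, -0.2621, 0.0883]
tcp_rot: [2.504, -1.897, 0.004]
wrist_force: [-0.6, 0.2, 0.2]
gripper_width: 0.0342
```

Call:
move_arm --pt "0 0 0 0" --pt "0 0 0 0" --pt "0 0 0 0" --pt "0 0 0 0" --pt "0 0 0 0" --pt "0 0 0 0" --jaw 0

```text
clock: 7.28
eef_pos: [0.5571, -0.2621, 0.0884]
tcp_rot: [2.504, -1.897, 0.004]
wrist_force: [0.3, 0.5, 1.3]
gripper_width: 0.0211
```

```bash
python3 - <<'E'
from h import *
from rig import readout,viewer
o=readout.get_obs(); print(o["eef_pos"],o["wrist_force"],o["wrist_torque"])
d=cam("wrist"); cv2.imwrite("pics/w5.png",d["frame"][:,:,::-1])
E
```

```text
[ 0.5571021  -0.26212135  0.08835548] [0.30823869 0.48574918 1.25694263] [ 0.09061324 -0.06240614  0.04041965]
```

View pics/w5.png

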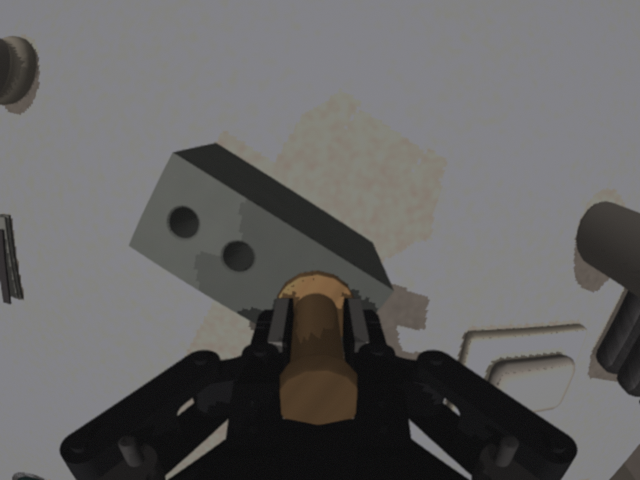

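Width is 21.1 mm and the post is straight (disc col 318, collar col 316). Lifting straight up.

Call:
move_arm --pt "0 0 -0.006 0" --pt "0 0 -0.018 0" --pt "0 0 -0.036 0" --pt "0 0 -0.056 0" --pt "0 0 -0.076 0" --pt "0 0 -0.096 0" --pt "0 0 -0.112 0" --pt "0 0 -0.122 0" --pt "0 0 -0.127 0" --pt "0 0 -0.127 0"

```text
clock: 8.57
eef_pos: [0.5568, -0.2619, 0.2153]
tcp_rot: [2.504, -1.897, 0.004]
wrist_force: [0.1, 0.0, -1.8]
gripper_width: 0.0211
```

```bash
python3 - <<'E'
from h import *
from rig import readout,viewer
o=readout.get_obs(); print(o["eef_pos"],o["wrist_force"],o["wrist_torque"])
d=cam("wrist"); cv2.imwrite("pics/w6.png",d["frame"][:,:,::-1])
d=cam("scene"); cv2.imwrite("pics/s6.png",cv2.resize(d["frame"][40:280,80:400,::-1],(640,480)))
print(totool(o,[0.5908,.1737,.215]), totool(o,[0.6408,0.12,.215]))
E
```

```text
[ 0.55677444 -0.261866    0.21529183] [ 0.08487792  0.01014694 -1.82280337] [-0.09093185  0.02631698  0.05626772]
[-4.10142658e-01 -1.50527194e-01 -3.62033854e-04] [-3.44923927e-01 -1.84145260e-01 -1.81082762e-04]
```

View pics/w6.png

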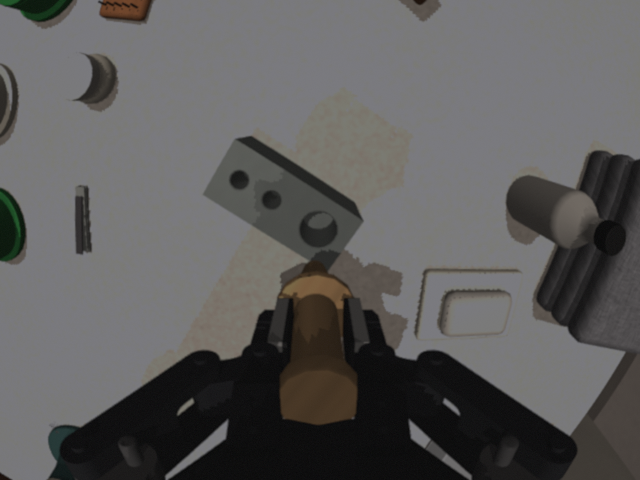

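View pics/s6.png

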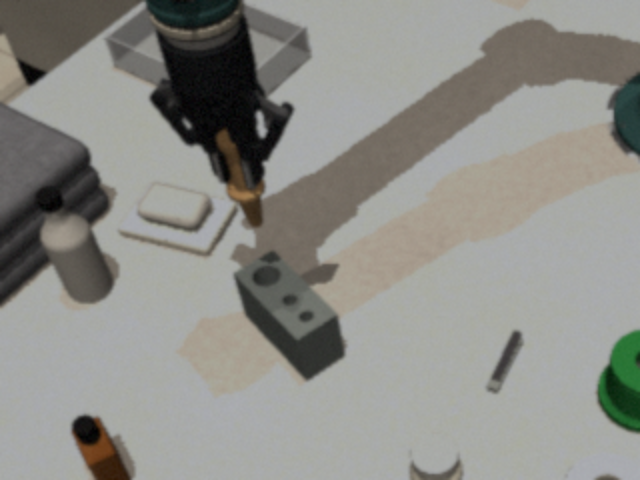

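The post is out and held. The empty hole shows at wrist (319,229). This gives a direct reference: 10 mm lower over the mouth, the mouth should appear at the same pixel. I'll move over the base.

Call:
move_arm --pt "-0.015 -0.006 0 0" --pt "-0.045 -0.017 0 0" --pt "-0.088 -0.032 0 0" --pt "-0.135 -0.05 0 0" --pt "-0.182 -0.067 0 0" --pt "-0.229 -0.084 0 0" --pt "-0.276 -0.101 0 0" --pt "-0.323 -0.118 0 0" --pt "-0.364 -0.133 0.004 0" --pt "-0.392 -0.144 0.008 0" --pt "-0.406 -0.149 0.01 0" --pt "-0.41 -0.1505 0.01 0"

```text
clock: 10.18
eef_pos: [0.5899, 0.1745, 0.2037]
tcp_rot: [2.504, -1.895, 0.001]
wrist_force: [0.7, -1.2, -0.7]
gripper_width: 0.0215
```

Call:
move_arm --pt "0 0 0 0" --pt "0 0 0 0"

```text
clock: 10.42
eef_pos: [0.5901, 0.173, 0.2038]
tcp_rot: [2.502, -1.897, 0.002]
wrist_force: [-0.3, 0.6, -0.9]
gripper_width: 0.0217
```

```bash
python3 - <<'E'
from h import *
from rig import readout,viewer
o=readout.get_obs(); print(o["eef_pos"],o["wrist_force"],o["joint_positions"])
M=R.from_rotvec(o["tcp_rot"]).as_matrix();print(M.round(3))
d=cam("wrist"); cv2.imwrite("pics/w7.png",d["frame"][:,:,::-1])
s=cam("scene"); cv2.imwrite("pics/s7.png",cv2.resize(s["frame"][120:380,220:540,::-1],(780,634))[:600])
t=cam("top"); cv2.imwrite("pics/t7.png",cv2.resize(t["frame"][120:360,140:460,::-1],(640,480)))
print("mouth pred wrist",proj(d,[.5908,.1737,.064]))
for z in [-.054,.0084,.0144,.0624]:
    X=o["eef_pos"]+M@np.array([0,0,z]); print(z,proj(d,X).round(1),proj(s,X).round(1),proj(t,X).round(1))
for r in viewer.regions_of("mouth","wrist"): print(r["p"],r["at"])
E
```

```text
[0.59009218 0.1729771  0.2037752 ] [-0.28416929  0.57387016 -0.88009982] [-0.10212778  0.46362457 -0.31650539  1.7013915   0.16804033  1.00406778
 -1.77565292]
[[ 0.27  -0.963 -0.   ]
 [-0.963 -0.27  -0.002]
 [ 0.002  0.001 -1.   ]]
mouth pred wrist [315.46282204 226.41738422]
-0.054 [314.4 398.2] [395.9 223.3] [226.2 229.9]
0.0084 [315.5 306.5] [391.5 245. ] [235.2 233.2]
0.0144 [315.6 300.5] [391.1 246.9] [235.9 233.5]
0.0624 [316.  263.5] [388.  261.8] [241.8 235.7]
0.89 [73.3, 434.7]
0.82 [212.8, 318.7]
0.77 [104.3, 178.5]
```

View pics/w7.png

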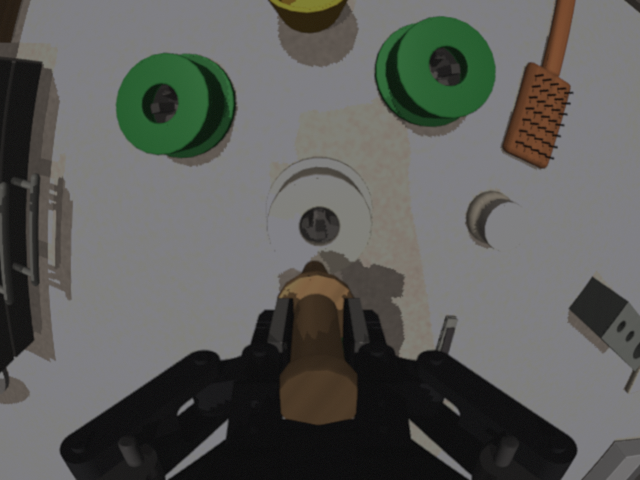

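View pics/s7.png

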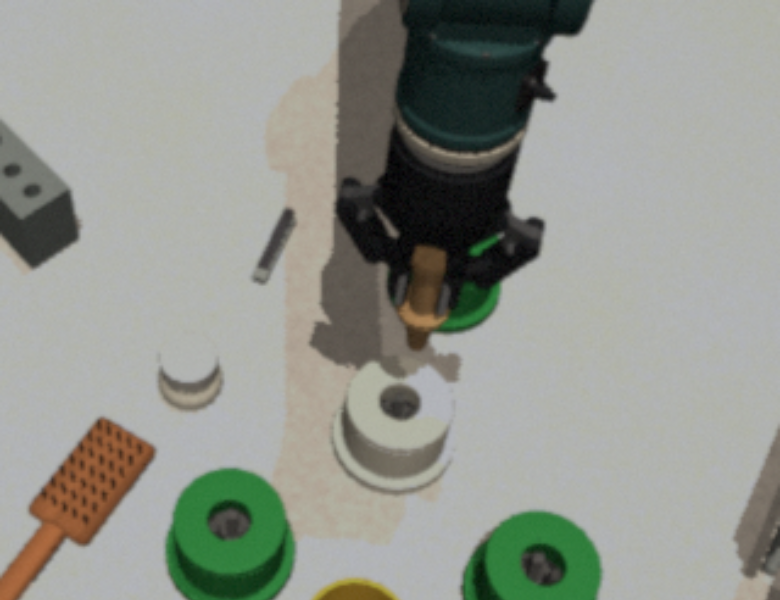

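View pics/t7.png

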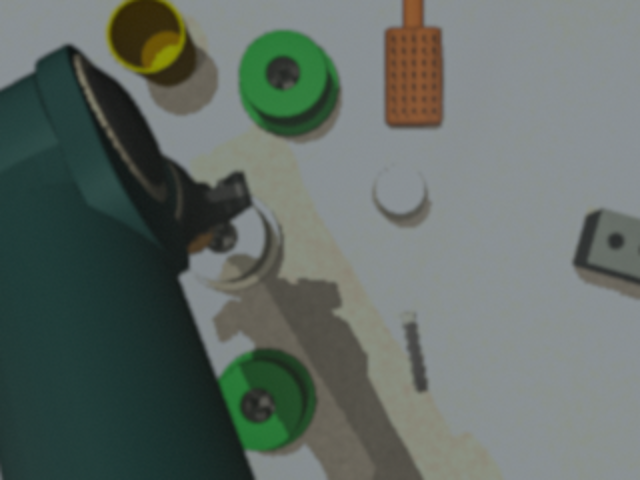

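Wrist view: the mouth is at (319,226) against the reference (319,229), and the base below is the white one. I'll measure that difference more precisely.

```bash
python3 - <<'E'
from h import *
for f,c in [("w6",(319,229)),("w7",(319,226))]:
    im=cv2.imread(f"pics/{f}.png"); g=cv2.cvtColor(im,cv2.COLOR_BGR2GRAY)
    x,y=c; p=g[y-26:y+26,x-26:x+26]; print(f,p.min(),np.median(p),p.max())
    cv2.imwrite(f"pics/{f}c.png",cv2.resize(np.clip(im[y-40:y+40,x-40:x+40]*1.8,0,255).astype(np.uint8),(480,480),interpolation=cv2.INTER_CUBIC))
a=cv2.imread("pics/w6c.png");b=cv2.imread("pics/w7c.png");cv2.imwrite("pics/cmp.png",cv2.resize(np.hstack([a,b]),(800,400)))
E
```

```text
w6 24 74.0 117
w7 23 109.0 128
```

View pics/cmp.png

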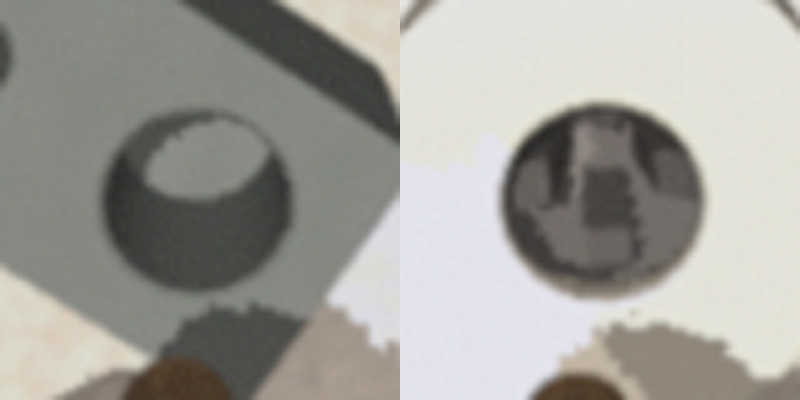

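Call:
move_arm --pt "0.001 -0.0025 0.01 0" --pt "0.001 -0.0025 0.03 0" --pt "0.001 -0.0025 0.05 0" --pt "0.001 -0.0025 0.067 0" --pt "0.001 -0.0025 0.08 0" --pt "0.001 -0.0025 0.089 0" --pt "0.001 -0.0025 0.093 0" --pt "0.001 -0.0025 0.094 0" --pt "0.001 -0.0025 0.094 0"

```text
clock: 11.75
eef_pos: [0.5931, 0.1734, 0.1104]
tcp_rot: [2.504, -1.897, 0.003]
wrist_force: [1.2, 0.8, -0.6]
gripper_width: 0.0213
```

```bash
python3 - <<'E'
from h import *
from rig import readout,viewer
o=readout.get_obs(); print(o["eef_pos"],o["wrist_force"],o["wrist_torque"])
d=cam("wrist"); s=cam("scene")
a=cv2.resize(s["frame"][180:340,300:460,::-1],(480,480)); b=d["frame"][120:440,180:460,::-1]
cv2.imwrite("pics/m8.png",np.hstack([a,np.vstack([b,np.zeros((160,280,3),np.uint8)])]))
E
```

```text
[0.5931445  0.17336537 0.11036265] [ 1.18897861  0.83563228 -0.58728293] [ 0.02186362 -0.00472706  0.00769556]
```

View pics/m8.png

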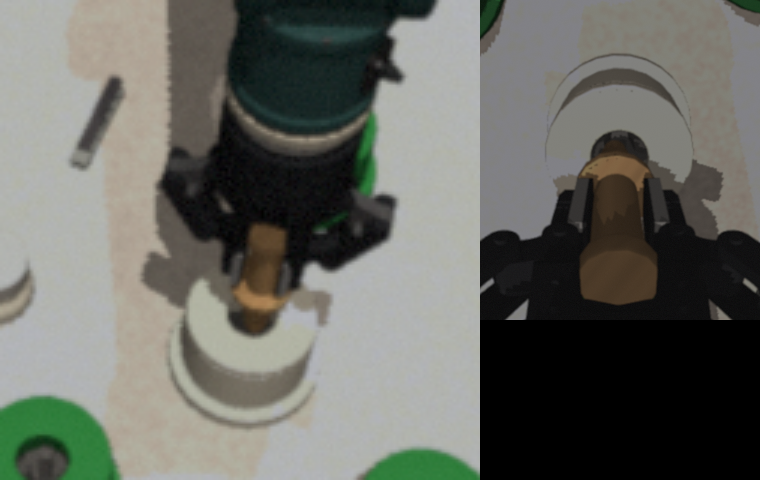

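The shank is entering the mouth, centred in both views. Next I lower it slowly while watching the force.

Call:
move_arm --pt "0 0 0.0015 0" --pt "0 0 0.003 0" --pt "0 0 0.0045 0" --pt "0 0 0.006 0" --pt "0 0 0.006 0"

```text
clock: 12.48
eef_pos: [0.5932, 0.173, 0.1042]
tcp_rot: [2.503, -1.897, 0.003]
wrist_force: [0.9, -0.3, -1.0]
gripper_width: 0.0214
```

Call:
move_arm --pt "0 0 0.001 0" --pt "0 0 0.002 0" --pt "0 0 0.003 0" --pt "0 0 0.003 0"

```text
clock: 12.98
eef_pos: [0.5933, 0.1728, 0.1012]
tcp_rot: [2.503, -1.897, 0.003]
wrist_force: [1.1, -1.1, -0.8]
gripper_width: 0.0218
```

Call:
move_arm --pt "0 0 0.001 0" --pt "0 0 0.002 0" --pt "0 0 0.003 0" --pt "0 0 0.003 0"

```text
clock: 13.48
eef_pos: [0.5934, 0.1726, 0.0982]
tcp_rot: [2.503, -1.897, 0.004]
wrist_force: [1.0, -2.2, 1.1]
gripper_width: 0.0213
```

Call:
move_arm --pt "0.0005 0 0.0005 0" --pt "0.001 0 0.001 0" --pt "0.001 0 0.001 0"

```text
clock: 13.85
eef_pos: [0.5936, 0.172, 0.097]
tcp_rot: [2.503, -1.897, 0.003]
wrist_force: [0.1, 0.3, -0.7]
gripper_width: 0.0217
```

Call:
move_arm --pt "0 0 0.001 0" --pt "0 0 0.002 0" --pt "0 0 0.002 0"

```text
clock: 14.22
eef_pos: [0.5937, 0.1719, 0.095]
tcp_rot: [2.503, -1.897, 0.003]
wrist_force: [1.6, -1.2, -0.1]
gripper_width: 0.0212
```

Call:
move_arm --pt "0 0 0.001 0" --pt "0 0 0.002 0" --pt "0 0 0.002 0"

```text
clock: 14.6
eef_pos: [0.5937, 0.1717, 0.0929]
tcp_rot: [2.503, -1.897, 0.003]
wrist_force: [0.3, -1.1, 0.7]
gripper_width: 0.0215
```

Call:
move_arm --pt "0 0 0.001 0" --pt "0 0 0.0015 0" --pt "0 0 0.0015 0"

```text
clock: 14.98
eef_pos: [0.5937, 0.1716, 0.0913]
tcp_rot: [2.503, -1.897, 0.003]
wrist_force: [1.7, -2.3, 0.8]
gripper_width: 0.0216
```

```bash
python3 - <<'E'
from h import *
from rig import readout,viewer
o=readout.get_obs(); print(o["eef_pos"],o["wrist_force"],o["wrist_torque"])
d=cam("wrist"); s=cam("scene")
a=cv2.resize(s["frame"][180:340,300:460,::-1],(480,480)); b=d["frame"][120:440,180:460,::-1]
cv2.imwrite("pics/m9.png",np.hstack([a,np.vstack([b,np.zeros((160,280,3),np.uint8)])]))
E
```

```text
[0.59366291 0.17158292 0.09133616] [ 1.67374763 -2.32629803  0.75797798] [-0.45520459 -0.42401509 -0.01480223]
```

View pics/m9.png

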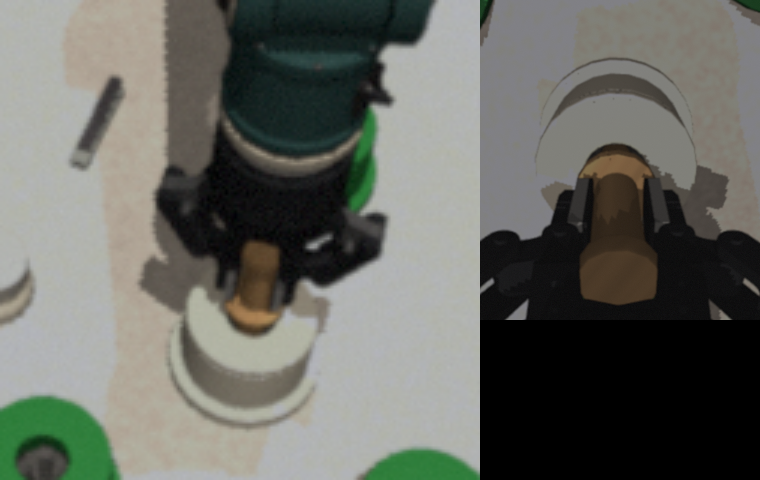

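Call:
move_arm --pt "0.0005 -0.0005 0 0" --pt "0.0012 -0.0007 0.0005 0" --pt "0.0012 -0.0007 0.0005 0"

```text
clock: 15.45
eef_pos: [0.5944, 0.1711, 0.0906]
tcp_rot: [2.503, -1.897, 0.002]
wrist_force: [0.4, 0.3, -0.3]
gripper_width: 0.0215
```

Call:
move_arm --pt "0.0003 0 0.001 0" --pt "0.0003 0 0.0015 0" --pt "0.0003 0 0.0015 0"

```text
clock: 15.82
eef_pos: [0.5946, 0.1711, 0.0894]
tcp_rot: [2.504, -1.897, 0.002]
wrist_force: [-0.2, -0.4, 3.1]
gripper_width: 0.0216
```

Upward force is 3.1 N against about −1 N in air, so roughly 4 N net, with the collar about 11 mm above the rim (inside the 7–24 mm range). Now I release slowly.

Call:
move_arm --pt "0 0 0 0" --pt "0 0 0 0" --jaw 26

```text
clock: 16.08
eef_pos: [0.5944, 0.171, 0.0893]
tcp_rot: [2.503, -1.897, 0.002]
wrist_force: [0.3, -0.6, 3.3]
gripper_width: 0.0224
```

Call:
move_arm --pt "0 0 0 0" --pt "0 0 0 0" --jaw 28

```text
clock: 16.32
eef_pos: [0.5943, 0.171, 0.0893]
tcp_rot: [2.503, -1.897, 0.002]
wrist_force: [-0.3, 0.3, 0.7]
gripper_width: 0.0241
```

Call:
move_arm --pt "0 0 0 0" --pt "0 0 0 0" --jaw 31

```text
clock: 16.58
eef_pos: [0.5939, 0.1709, 0.0889]
tcp_rot: [2.503, -1.896, 0.001]
wrist_force: [0.4, 0.3, -0.2]
gripper_width: 0.0267
```

Call:
move_arm --pt "0 0 0 0" --pt "0 0 0 0" --jaw 36

```text
clock: 16.82
eef_pos: [0.5938, 0.1709, 0.0888]
tcp_rot: [2.503, -1.896, 0.001]
wrist_force: [-0.1, 0.1, -0.7]
gripper_width: 0.0308
```

```bash
python3 - <<'E'
from h import *
from rig import readout,viewer
o=readout.get_obs(); print(o["eef_pos"],o["wrist_force"],o["wrist_torque"])
d=cam("wrist"); s=cam("scene")
a=cv2.resize(s["frame"][180:340,300:460,::-1],(480,480)); b=d["frame"][120:440,180:460,::-1]
cv2.imwrite("pics/m10.png",np.hstack([a,np.vstack([b,np.zeros((160,280,3),np.uint8)])]))
E
```

```text
[0.5938224  0.17092916 0.08876365] [-0.07462071  0.07276244 -0.65288364] [-0.00471186 -0.01250842  0.03345846]
```

View pics/m10.png

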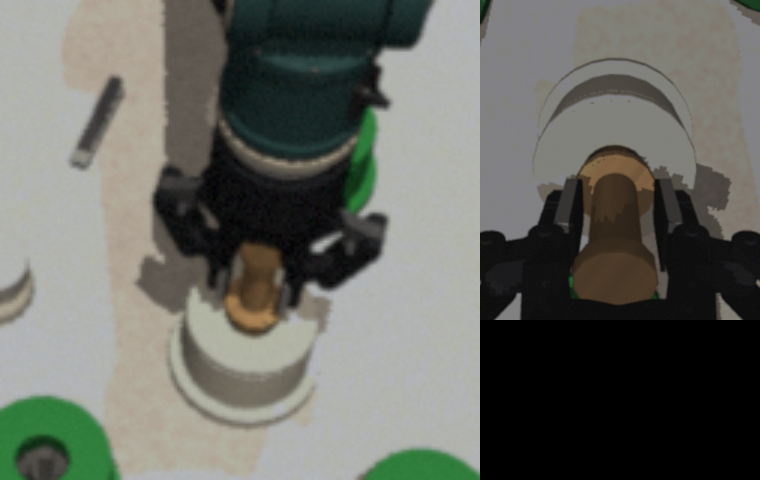

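The post stands freely and roughly upright (disc at wrist col 315). Opening further and rising straight up.

Call:
move_arm --pt "0 0 0 0" --pt "0 0 0 0" --pt "0 0 0 0" --jaw 65

```text
clock: 17.3
eef_pos: [0.5939, 0.1709, 0.0889]
tcp_rot: [2.503, -1.896, 0.001]
wrist_force: [-0.1, 0.2, 0.2]
gripper_width: 0.0554
```

Call:
move_arm --pt "0 0 -0.005 0" --pt "0 0 -0.015 0" --pt "0 0 -0.03 0" --pt "0 0 -0.048 0" --pt "0 0 -0.066 0" --pt "0 0 -0.082 0" --pt "0 0 -0.095 0" --pt "0 0 -0.105 0" --pt "0 0 -0.11 0" --pt "0 0 -0.11 0"

```text
clock: 18.55
eef_pos: [0.594, 0.1711, 0.1989]
tcp_rot: [2.503, -1.896, 0.001]
wrist_force: [-0.6, -0.4, 0.2]
gripper_width: 0.0554
```

```bash
python3 - <<'E'
from h import *
from rig import readout,viewer
o=readout.get_obs(); print(o["eef_pos"],o["wrist_force"],o["wrist_torque"])
d=cam("wrist"); s=cam("scene")
cv2.imwrite("pics/w11.png",d["frame"][:,:,::-1])
cv2.imwrite("pics/s11.png",cv2.resize(s["frame"][180:340,300:460,::-1],(600,600),interpolation=cv2.INTER_CUBIC))
M=R.from_rotvec(o["tcp_rot"]).as_matrix();print(M.round(3))
for z in [-.01,0,.056,.118]: 
    X=o["eef_pos"]+M@np.array([0,0,z]); print(X.round(4),proj(d,X).round(1),proj(s,X).round(1))
E
```

```text
[0.59396814 0.1711007  0.19890847] [-0.55796621 -0.40902713  0.24812289] [0.02521651 0.02525081 0.00732253]
[[ 0.271 -0.963 -0.   ]
 [-0.963 -0.271 -0.002]
 [ 0.001  0.001 -1.   ]]
[0.594  0.1711 0.2089] [315.2 327.1] [390.3 241.7]
[0.594  0.1711 0.1989] [315.4 315.4] [389.7 245. ]
[0.5939 0.171  0.1429] [316.  267.5] [386.2 262.4]
[0.5939 0.1709 0.0809] [316.4 235.7] [382.7 279.8]
```

View pics/w11.png

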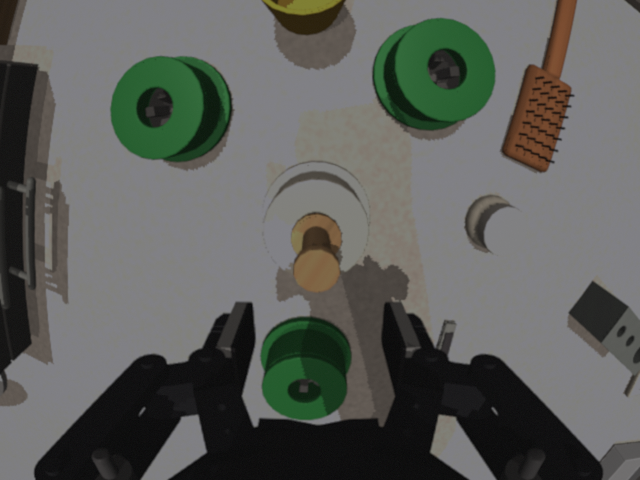

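View pics/s11.png

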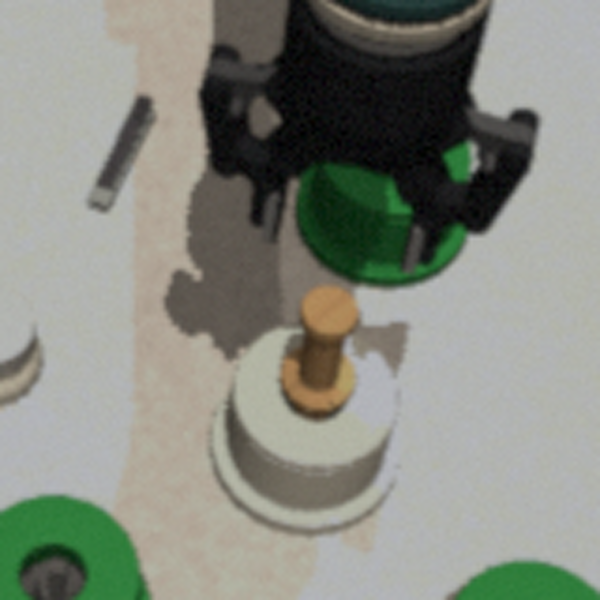

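The post stands upright and alone: disc at wrist (317,270), against the tool axis at (316,268). Next I close the fingers and approach from above to press.

Call:
move_arm --pt "0 0 0 0" --pt "0.0005 0.001 0.005 0" --pt "0.0005 0.001 0.012 0" --pt "0.0005 0.001 0.02 0" --pt "0.0005 0.001 0.028 0" --pt "0.0005 0.001 0.034 0" --pt "0.0005 0.001 0.038 0" --pt "0.0005 0.001 0.04 0" --pt "0.0005 0.001 0.04 0" --pt "0.0005 0.001 0.04 0" --pt "0.0005 0.001 0.04 0" --jaw 0

```text
clock: 20.02
eef_pos: [0.5929, 0.1702, 0.1585]
tcp_rot: [2.502, -1.896, 0.0]
wrist_force: [-0.4, -0.4, 0.1]
gripper_width: 0.0003
```

```bash
python3 - <<'E'
from h import *
from rig import readout,viewer
d=cam("wrist"); s=cam("scene")
for i in range(3):
    o=readout.get_obs(); print(o["eef_pos"],o["wrist_force"],o["gripper_width"]); cam("top")
cv2.imwrite("pics/w12.png",d["frame"][:,:,::-1])
cv2.imwrite("pics/s12.png",cv2.resize(s["frame"][180:340,300:460,::-1],(600,600),interpolation=cv2.INTER_CUBIC))
E
```

```text
[0.59286706 0.17015598 0.15849068] [0.05480541 0.01963612 0.17678247] 0.00018523695215945607
[0.59282478 0.17019664 0.15842819] [1.06522996 0.22576091 1.02869022] 0.00045674402862386465
[0.59281    0.17014094 0.15837978] [0.02466622 0.17134239 0.35403397] -6.891671706025318e-05
```

View pics/w12.png

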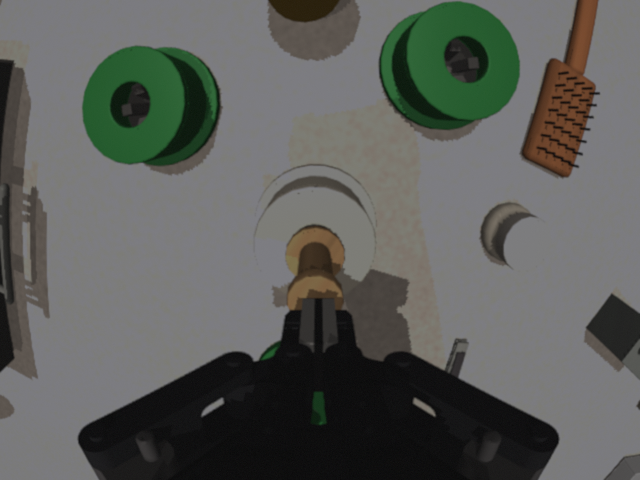

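View pics/s12.png

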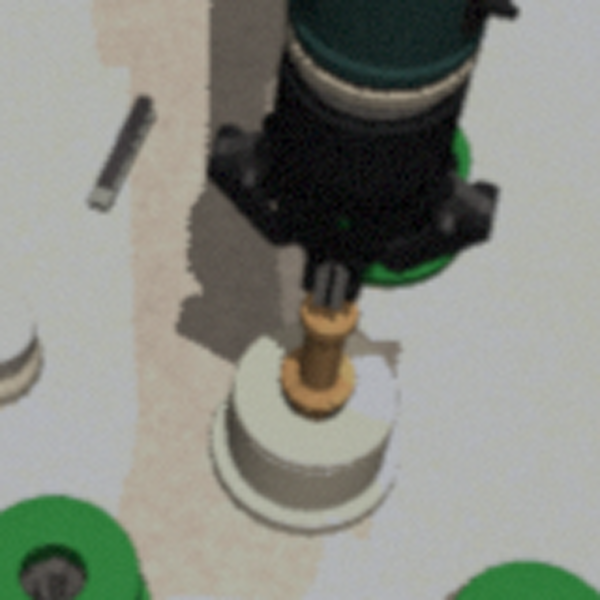

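The closed fingertips are centred over the disc (disc centre about (315,299), tool axis (315,299)). Approaching, then pressing in small steps; the Fz zero is about +0.3 N.

Call:
move_arm --pt "0 0 0.003 0" --pt "0 0 0.006 0" --pt "0 0 0.009 0" --pt "0 0 0.011 0" --pt "0 0 0.011 0"

```text
clock: 20.9
eef_pos: [0.5926, 0.1701, 0.1471]
tcp_rot: [2.502, -1.896, -0.0]
wrist_force: [-0.2, -0.0, 0.5]
gripper_width: -0.0001
```

Call:
move_arm --pt "0 0 0.001 0" --pt "0 0 0.002 0" --pt "0 0 0.002 0"

```text
clock: 21.28
eef_pos: [0.5926, 0.1701, 0.145]
tcp_rot: [2.502, -1.896, -0.0]
wrist_force: [-0.3, 0.4, 0.2]
gripper_width: 0.0
```

Call:
move_arm --pt "0 0 0.0007 0" --pt "0 0 0.0014 0" --pt "0 0 0.0014 0"

```text
clock: 21.65
eef_pos: [0.5926, 0.1701, 0.1436]
tcp_rot: [2.502, -1.896, -0.0]
wrist_force: [0.7, -0.7, 0.6]
gripper_width: -0.0
```

Call:
move_arm --pt "0 0 0.0005 0" --pt "0 0 0.001 0" --pt "0 0 0.001 0"

```text
clock: 22.02
eef_pos: [0.593, 0.1703, 0.1431]
tcp_rot: [2.502, -1.896, 0.0]
wrist_force: [0.6, -1.0, 4.0]
gripper_width: 0.0
```

Call:
move_arm --pt "0 0 0.0005 0" --pt "0 0 0.001 0" --pt "0 0 0.001 0"

```text
clock: 22.4
eef_pos: [0.5933, 0.1704, 0.1426]
tcp_rot: [2.503, -1.897, 0.001]
wrist_force: [-0.2, 0.0, 5.7]
gripper_width: -0.0
```

Call:
move_arm --pt "0 0 0.0005 0" --pt "0 0 0.001 0" --pt "0 0 0.001 0"

```text
clock: 22.78
eef_pos: [0.5937, 0.1706, 0.1424]
tcp_rot: [2.504, -1.897, 0.002]
wrist_force: [-0.9, 0.2, 7.8]
gripper_width: 0.0001
```

Call:
move_arm --pt "0 0.0002 0.0006 0" --pt "0 0.0004 0.0012 0" --pt "0 0.0004 0.0012 0"

```text
clock: 23.15
eef_pos: [0.594, 0.1708, 0.1422]
tcp_rot: [-2.503, 1.897, -0.004]
wrist_force: [-0.4, 0.5, 7.9]
gripper_width: 0.0
```

Call:
move_arm --pt "0 0.0003 0.0008 0" --pt "0 0.0005 0.0016 0" --pt "0 0.0005 0.0018 0" --pt "0 0.0005 0.0018 0"

```text
clock: 23.65
eef_pos: [0.5945, 0.171, 0.1419]
tcp_rot: [-2.502, 1.895, -0.007]
wrist_force: [-1.7, -0.6, 9.8]
gripper_width: -0.0001
```

Pressing re-anchors each call to the deflected pose, so the tool creeps sideways by about 2 mm. I'll back off, re-centre and check, then press in one call.

Call:
move_arm --pt "0 0 -0.003 0" --pt "0 0.001 -0.005 0" --pt "0 0.002 -0.005 0" --pt "0 0.002 -0.005 0" --pt "0 0.002 -0.005 0"

```text
clock: 24.28
eef_pos: [0.5924, 0.1704, 0.1466]
tcp_rot: [-2.502, 1.896, -0.006]
wrist_force: [0.9, 0.1, -0.3]
gripper_width: 0.0005
```

```bash
python3 - <<'E'
from h import *
from rig import readout,viewer
d=cam("wrist"); s=cam("scene")
o=readout.get_obs(); print(o["eef_pos"],o["wrist_force"],R.from_rotvec(o["tcp_rot"]).as_matrix().round(4))
cv2.imwrite("pics/w13.png",d["frame"][:,:,::-1])
cv2.imwrite("pics/s13.png",cv2.resize(s["frame"][180:340,300:460,::-1],(600,600),interpolation=cv2.INTER_CUBIC))
E
```

```text
[0.59243615 0.17040185 0.14671986] [ 0.07764971 -0.27070888 -0.64662661] [[ 2.705e-01 -9.627e-01  4.900e-03]
 [-9.627e-01 -2.705e-01 -3.000e-04]
 [ 1.600e-03 -4.600e-03 -1.000e+00]]
```

View pics/w13.png

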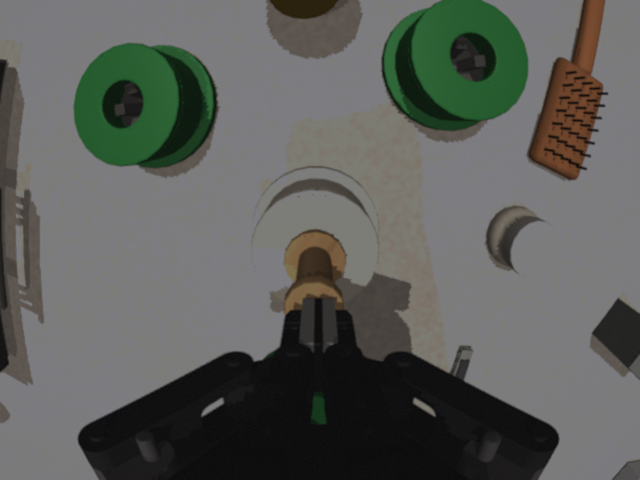

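View pics/s13.png

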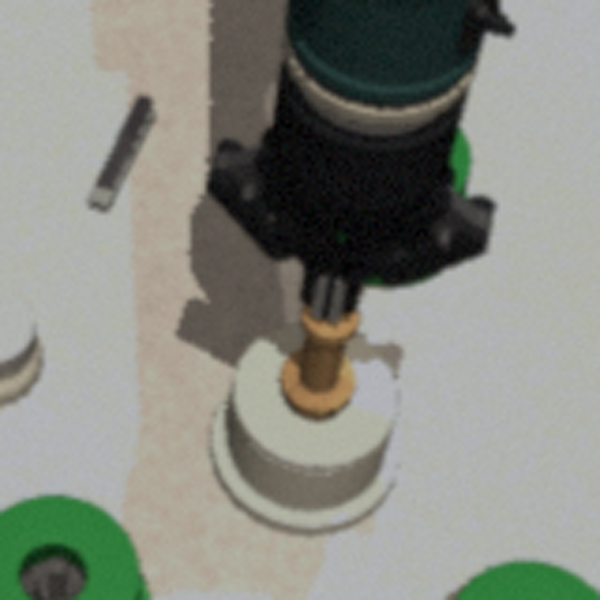

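Call:
move_arm --pt "0 0 0.002 0" --pt "0 0 0.0035 0" --pt "0 0 0.0045 0" --pt "0 0 0.0053 0" --pt "0 0 0.006 0" --pt "0 0 0.0066 0" --pt "0 0 0.0072 0" --pt "0 0 0.0072 0"

```text
clock: 25.38
eef_pos: [0.594, 0.171, 0.1418]
tcp_rot: [-2.499, 1.894, -0.01]
wrist_force: [-1.1, -1.1, 10.1]
gripper_width: -0.0001
```

Call:
move_arm --pt "0 0.0003 0.0012 0" --pt "0 0.0005 0.0018 0" --pt "0 0.0006 0.0024 0" --pt "0 0.0006 0.0024 0"

```text
clock: 25.88
eef_pos: [0.5949, 0.1714, 0.1417]
tcp_rot: [-2.497, 1.892, -0.014]
wrist_force: [-0.7, -0.7, 11.9]
gripper_width: -0.0001
```

Call:
move_arm --pt "0 0 -0.003 0" --pt "0 0.001 -0.005 0" --pt "0 0.003 -0.005 0" --pt "0 0.0035 -0.005 0" --pt "0 0.0035 -0.005 0"

```text
clock: 26.5
eef_pos: [0.5913, 0.1704, 0.1464]
tcp_rot: [-2.497, 1.892, -0.014]
wrist_force: [-0.4, -0.2, -0.8]
gripper_width: 0.0
```

```bash
python3 - <<'E'
from h import *
from rig import readout,viewer
d=cam("wrist"); s=cam("scene")
for i in range(3):
    o=readout.get_obs(); print(o["eef_pos"],o["wrist_force"]); cam("top")
print(R.from_rotvec(o["tcp_rot"]).as_matrix().round(4))
a=cv2.resize(s["frame"][200:300,330:430,::-1],(500,500),interpolation=cv2.INTER_CUBIC); b=d["frame"][120:440,180:460,::-1]
cv2.imwrite("pics/m14.png",np.hstack([a,np.vstack([b,np.zeros((180,280,3),np.uint8)])]))
E
```

```text
[0.59144211 0.17045414 0.14654354] [ 0.07164405 -0.00148426  0.71449872]
[0.59151603 0.17041246 0.14660994] [0.17435661 0.40280612 0.39102396]
[0.59149813 0.17042028 0.14659504] [-0.1983685  -0.04170791  0.20813757]
[[ 0.2705 -0.9626  0.0124]
 [-0.9627 -0.2705  0.0017]
 [ 0.0017 -0.0124 -0.9999]]
```

View pics/m14.png

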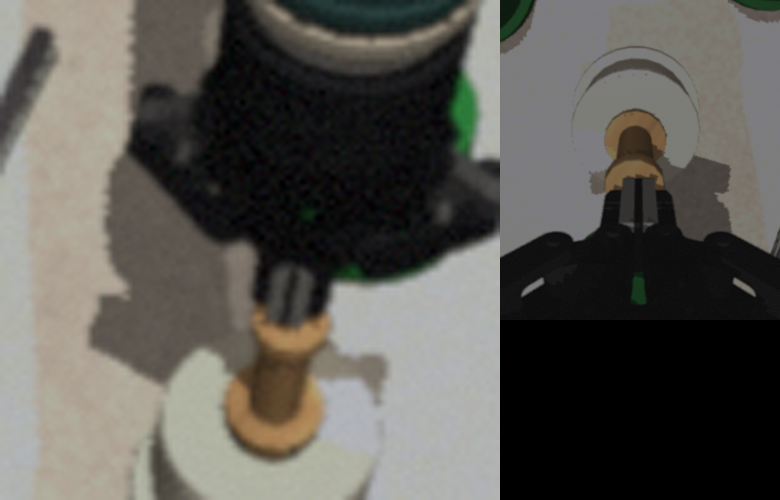

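Call:
move_arm --pt "0 0 0.002 0" --pt "0 0 0.004 0" --pt "0 0 0.005 0" --pt "0 0.0003 0.006 0" --pt "0 0.0005 0.0068 0" --pt "0 0.0007 0.0075 0" --pt "0 0.0009 0.0081 0" --pt "0 0.001 0.0086 0" --pt "0 0.001 0.0086 0"

```text
clock: 27.88
eef_pos: [0.5927, 0.171, 0.1412]
tcp_rot: [-2.493, 1.889, -0.019]
wrist_force: [-0.9, -0.9, 14.7]
gripper_width: -0.0001
```

Call:
move_arm --pt "0 0.0002 0.0024 0" --pt "0 0.0004 0.0028 0" --pt "0 0.0006 0.0031 0" --pt "0 0.0006 0.0033 0" --pt "0 0.0006 0.0033 0"

```text
clock: 28.5
eef_pos: [0.5943, 0.1716, 0.1412]
tcp_rot: [-2.49, 1.887, -0.025]
wrist_force: [-1.7, -1.7, 14.4]
gripper_width: 0.0001
```

Call:
move_arm --pt "0 0 -0.003 0" --pt "0 0.001 -0.005 0" --pt "0 0.003 -0.005 0" --pt "0 0.0035 -0.005 0" --pt "0 0.0035 -0.005 0"

```text
clock: 29.12
eef_pos: [0.5906, 0.1705, 0.1457]
tcp_rot: [-2.49, 1.887, -0.024]
wrist_force: [0.4, 0.1, -0.0]
gripper_width: -0.0001
```

```bash
python3 - <<'E'
from h import *
from rig import readout,viewer
d=cam("wrist"); s=cam("scene")
F=[]
for i in range(4):
    o=readout.get_obs(); F.append(o["wrist_force"]); cam("top")
print(o["eef_pos"],np.mean(F,0).round(2),np.std(F,0).round(2))
print(R.from_rotvec(o["tcp_rot"]).as_matrix().round(4))
a=cv2.resize(s["frame"][200:300,330:430,::-1],(500,500),interpolation=cv2.INTER_CUBIC); b=d["frame"][120:440,180:460,::-1]
cv2.imwrite("pics/m15.png",np.hstack([a,np.vstack([b,np.zeros((180,280,3),np.uint8)])]))
E
```

```text
[0.59084382 0.17064729 0.14600498] [-0.24 -0.11  0.12] [0.6  0.32 0.62]
[[ 0.2704 -0.9625  0.0231]
 [-0.9627 -0.2704  0.0044]
 [ 0.002  -0.0234 -0.9997]]
```

View pics/m15.png

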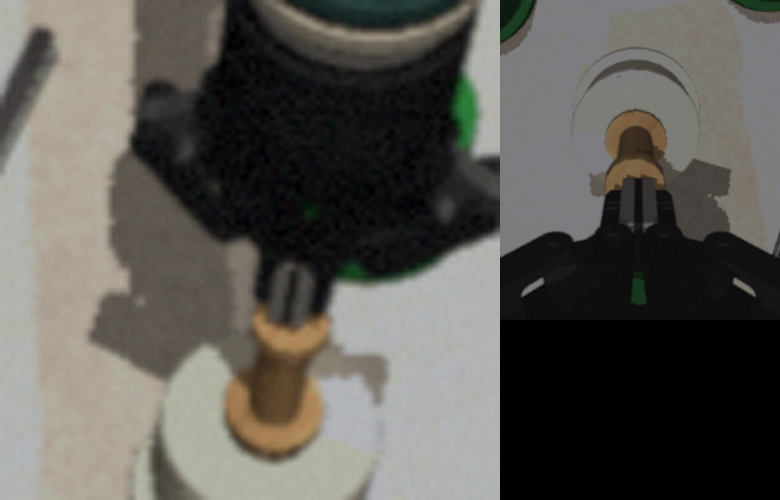

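Call:
move_arm --pt "0 0 0.002 0" --pt "0 0 0.0035 0" --pt "0 0 0.0045 0" --pt "0 0.0003 0.0055 0" --pt "0 0.0006 0.0065 0" --pt "0 0.0009 0.0073 0" --pt "0 0.0012 0.008 0" --pt "0 0.0014 0.0085 0" --pt "0 0.0014 0.0085 0"

```text
clock: 30.55
eef_pos: [0.592, 0.1712, 0.1409]
tcp_rot: [-2.486, 1.884, -0.031]
wrist_force: [-1.9, -0.3, 15.8]
gripper_width: 0.0001
```

```bash
python3 - <<'E'
from h import *
from rig import readout,viewer
F=[]
for i in range(5):
    o=readout.get_obs(); F.append(o["wrist_force"]); cam("top")
print(o["eef_pos"],np.mean(F,0).round(2),np.std(F,0).round(2))
E
```

```text
[0.59201651 0.17117073 0.14097127] [-2.02 -0.88 15.62] [0.42 0.66 0.52]
```

Force averages 15.6 N (about 15.5 N net), inside the 14–19 window. I'll add a small margin towards the middle of the window without lifting off.

Call:
move_arm --pt "0 0.0004 0.0031 0" --pt "0 0.0008 0.0034 0" --pt "0 0.0011 0.0036 0" --pt "0 0.0013 0.0038 0" --pt "0 0.0013 0.0038 0"

```text
clock: 31.42
eef_pos: [0.5934, 0.1718, 0.141]
tcp_rot: [-2.482, 1.881, -0.037]
wrist_force: [-1.2, -1.3, 17.4]
gripper_width: -0.0001
```

```bash
python3 - <<'E'
from h import *
from rig import readout,viewer
F=[]
for i in range(5):
    o=readout.get_obs(); F.append(o["wrist_force"]); cam("top")
print(o["eef_pos"],np.mean(F,0).round(2),np.std(F,0).round(2))
E
```

```text
[0.5933932  0.17176132 0.14096063] [-2.14 -1.29 17.1 ] [0.83 0.4  0.36]
```

It reads 17.1 N with no further sinking (z stays at 141.0 mm), so the post is locked. Retracting.

Call:
move_arm --pt "0 0 -0.003 0" --pt "0 0 -0.008 0" --pt "0 0 -0.02 0" --pt "0 0 -0.04 0" --pt "0 0 -0.06 0" --pt "0 0 -0.075 0" --pt "0 0 -0.08 0" --pt "0 0.03 -0.08 0" --pt "0 0.07 -0.08 0" --pt "0 0.1 -0.08 0" --pt "0 0.11 -0.08 0" --pt "0 0.11 -0.08 0"

```text
clock: 33.17
eef_pos: [0.485, 0.1414, 0.2172]
tcp_rot: [-2.481, 1.881, -0.038]
wrist_force: [-0.3, 0.0, -0.3]
gripper_width: -0.0001
```

```bash
python3 - <<'E'
from h import *
from rig import readout,viewer
o=readout.get_obs(); print(o["eef_pos"],o["wrist_force"])
d=cam("wrist"); s=cam("scene"); t=cam("top")
a=cv2.resize(s["frame"][200:340,310:450,::-1],(400,400),interpolation=cv2.INTER_CUBIC); b=cv2.resize(t["frame"][170:310,180:320,::-1],(400,400),interpolation=cv2.INTER_CUBIC)
cv2.imwrite("pics/m16.png",np.hstack([a,b])); cv2.imwrite("pics/w16.png",d["frame"][:,:,::-1]); cv2.imwrite("pics/s16.png",s["frame"][:,:,::-1])
for z in [.141,.079,.073]: print(z,[proj(c,[.5926,.171,z]).round(1) for c in (s,t,d)])
E
```

```text
[0.4850089  0.14142975 0.21716049] [-0.33000193  0.02645597 -0.27264334]
0.141 [array([386.4, 262.5]), array([242.9, 234.2]), array([316.9,  78.1])]
0.079 [array([383. , 279.8]), array([249.4, 236.8]), array([316.9,  90.9])]
0.073 [array([382.7, 281.4]), array([250., 237.]), array([316.9,  91.9])]
```

View pics/m16.png

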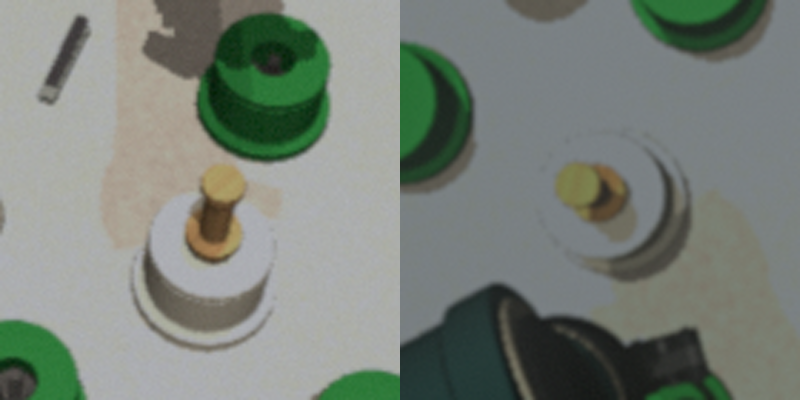

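View pics/w16.png

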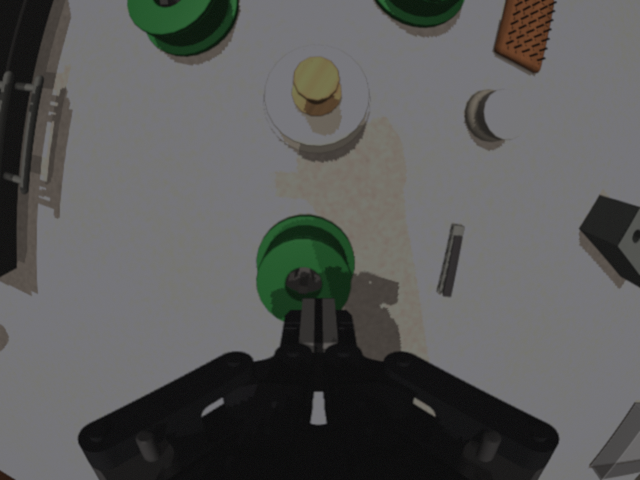

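View pics/s16.png

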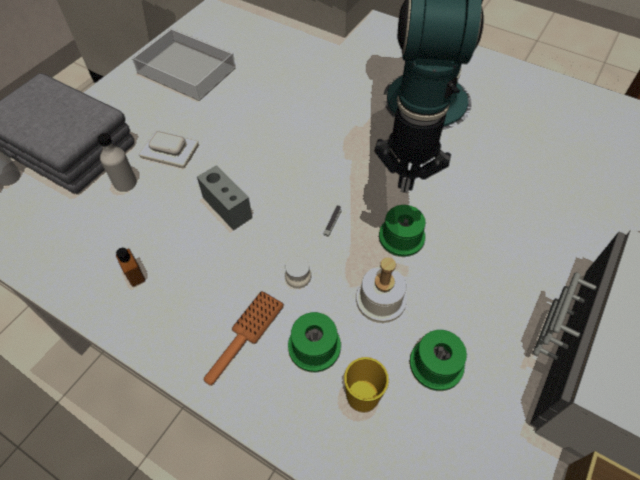

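The post stands upright in the white base: disc at scene (388,265), collar at (385,281), which matches a vertical axis to within about 1 px. The stand and the other things haven't moved. Handing in.

```bash
python3 - <<'E'
from rig import robot
print(robot.close_job())
E
```

```text
the job is handed in; nothing more can be done
None
```

The wooden post is standing upright in the white base, pressed down until it stopped sinking. I handed the job in at about 33 s, with the arm clear of everything. The handover gives no verdict.

- **Grasp:** My first grip caught the post's top disc (23.4 mm opening, slight tilt). I reopened the jaws, went about 9 mm lower and gripped cleanly at 21 mm. I then lifted the post straight out of the stand.
- **Setting down:** I set the foot in the socket with about 4 N, the collar about 11 mm above the rim. After I let go slowly, it stood on its own, roughly upright.
- **Pressing:** I pressed the top with closed fingers in rising steps: 4, 10, 12, 14.7, 15.6 and 17.1 N. Between 15.6 and 17.1 N it sank no further, so I take it as locked. The highest reading was 17.4 N, below the 22 N limit.
- **Final look:** The last pictures show the post upright in the scene and wrist views to within about 1 px. The top view was about 2.5 px off, with the collar partly hidden. The stand, the green look-alikes and the other things look unmoved.

**What disagreed:**
- My two-view heights came out 3–6 mm below the stated ones.
- The wrist camera differed from the other cameras by 3–4 mm sideways.
- The tool slipped sideways by up to about 2 mm while pressing, so I backed off and re-centred it three times.
- I did not pull on the post to test the lock.

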